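# Lock the sample case by its L-slot knob

### The job

Lock the sample case, the one whose lid has the L-shaped slot: with the fingertips, push its round knob along the long leg of the slot to the corner, then round the corner and along the short leg until it sits fully home at the end. Only push it, gently: do not squeeze it, and lift nothing. Leave the knob of the other case (straight slot) and everything else on the bench where they are, and finish clear of the case.

Things in the scene. Friction and masses are not known exactly. Their poses are not given: they have to be found in the camera images.
- sample_case: fixed grey case, aluminium lid, 120 mm (x) by 170 mm (y), lid's top at 50 mm; left or right, turned up to 0.6 rad. Origin: centre of its underside, z up; hinges at +x, folded handle at -x. L-shaped slot 18 mm wide (2 mm play each side of the pin). Pin axis: long leg on x = -22 mm from y = -45 to the corner at y = +45, then short leg on y = +45 from x = -22 to the home end at x = +22.
- slot_corner (a point): corner of the L-shaped slot, at the lid's top: where the knob's axis stands when the long leg is done (2 mm more play before the pin meets the slot's wall)
- lock_end (a point): home end of the short leg, at the lid's top: the knob's axis stands here when it is fully home (2 mm more play before the pin meets the slot's end)
- lock_knob: lock knob of the sample case: upright black cylinder 28 mm across, its side from 4 to 28 mm above the lid, on a 14 mm pin through the slot to a wide foot inside, so it slides but cannot come out. 0.15 kg, slides easily (under 2 N), no spring, stays where left. Origin on its axis, at the foot's underside, 16 mm below the lid's top; z up. Starts on the first half of the long leg. More than 30 N damages it; stop at 5 to 8 N.
- plain_case: fixed grey case, aluminium lid, 120 mm (x) by 170 mm (y), lid's top at 50 mm; left or right, turned up to 0.6 rad. Origin: centre of its underside, z up; hinges at +x, folded handle at -x. Straight slot 18 mm wide, pin axis on x = 0 from y = -45 to +45 mm. Not to be worked on.
- plain_knob: knob of the other case: upright black cylinder 28 mm across, its side from 4 to 28 mm above the lid, on a 14 mm pin through the slot to a wide foot inside, so it slides but cannot come out. 0.15 kg, slides easily (under 2 N), no spring, stays where left. Origin on its axis, at the foot's underside, 16 mm below the lid's top; z up. Not to be moved.
- white_bottle: loose closed white plastic bottle, 64 mm across, 150 mm high, at the back; origin at the centre of its underside; leave alone
- amber_bottle: loose closed amber glass bottle, 72 mm across, 150 mm high, at the back; origin at the centre of its underside; leave alone
- vial: loose small glass jar, 28 mm across, 50 mm high, between the two cases; origin at the centre of its underside; leave alone
- stopper: loose rubber stopper, 36 mm across, 30 mm high, between the two cases; origin at the centre of its underside; leave alone
- beaker: loose glass beaker, 64 mm across, 75 mm high, to the left of the cases; origin at the centre of its underside; leave alone
- spatula: loose spatula 160 mm long lying flat to the right of the cases, along its x axis; origin at its middle, on the bench; leave alone

How it is judged:
By the outcome, as a careful person would: the job done as asked, in the order asked, and still so for the second after the job is handed in, with the robot touching nothing.
It also fails if it takes over 43 s, if anything falls off the work surface, if the arm or the gripper's body presses on something with over 40 N, if the wrist force passes 120 N, or if a joint passes its speed limit or range.

### The arm

A 7-joint arm with a two-finger parallel gripper is mounted at the origin on the work surface. World frame = base frame: x ahead of the robot, y to its left, z up, the work surface at z = 0. Lengths are in m, angles in rad, forces in N, time in s.
With the tool pointing down it reaches from about 0.425 to 0.925 m from the base axis. Payload 6.8 kg.
Tool frame: the origin (TCP) lies midway between the tips of the shut fingers; the grasp point (between the pads) lies 19 mm behind it; z points along the fingers, x is the direction in which the jaws open and shut, and the axes are right-handed (so a half turn about z gives the same grasp; the last joint's range is limited). The gripper opens to 85 mm and grips with 20 to 120 N. Pads are 22 mm wide; open, the fingers measure 114 mm over their backs; the gripper's body (76 mm by 85 mm) begins 54 mm behind the grasp point. The pads swing forward as they close: fully open they stand 13 mm farther back than shut.
Start: joints at [1.019, 0.477, 0.022, 1.555, -0.011, 1.109, -0.083], TCP at [0.29, -0.61, 0.231] pointing down, gripper open.
Joint ranges: [-2.96, 2.96], [-0.34, 2.1], [-1.41, 1.46], [0.24, 2.44], [-1.37, 4.51], [0.17, 1.92], [-2.96, 2.96]. Speed limits (rad/s): [2.39, 2.39, 3.14, 3.14, 3.14, 3.14, 3.14].

### API

Orientations are given as a unit quaternion [w, x, y, z].
In Python, from station import bot gives the robot as it stands.
- The arm moves only by the tool step_arm, never from a script. Its argument "increments" is a list of rows, each a list of 7 numbers: the shift along the tool's x, y, z in cm, then the turn, a rotation vector about the tool's x, y, z in degrees, then the closure, from 0 (fully open) to 1 (shut). A call has 1 to 20 rows; each row shifts and turns the commanded pose from where the row before left it, along the tool's axes as they then stand; what a row does not reach is not made up. A row lasts 1/10 s, in which the tool goes at most 50 mm and 8.59 degrees, less where a joint would pass 70% of its speed; a pose out of reach is approached as far as the arm can. A call is refused whole if a number of a shift passes 5 or a number of a turn 8.59, either way. A call with a gripper value outside its range is refused whole. The fingers move at their own pace and stop on an object; "squeeze" is the grip in N (left out, the last holds). Time passes only in rows, so rows that do not move let the fingers close. It gives the time, the measured TCP pose, the force and the opening at its end, in the units of the state.
- bot.get_obs(): the state, without advancing time (a new reading comes with each control period).
- bot.read_camera(name): name is "scene" or "side" or "wrist"; returns a dict with "pixels" (384x512x3 uint8, red, green, blue), "vertical_fov" (degrees; the focal length in pixels is half the picture's height over the tangent of half this angle, whatever the lens; pixels are square), "cx", "cy" (the principal point, pixels), "camera_from_world" (4x4, takes a point from world to camera coordinates). Camera axes: x right, y down, z forward; pixel columns grow to the right and rows downward; lengths in m; the calibration is good to about 2 mm. A picture is of the moment at which its call begins. There is no depth.
- bot.hand_in(): hands the job in, once; it reports no verdict.
Trained networks look in a picture, given as the dict that the camera call returned (one of the last four; its "shot" number tells which), for a name from the list of things; names that differ only in an ending like _2 or _b are one class to them, and where a whole thing is asked for, a point or a joint stands for the part that bears it (a point fixed in the world has none). Each returns a list of dicts, best first, with "score" (0 to 1); they miss things now and then, are a little off and sometimes report something else, mostly with a low value. They report only what shows in the picture. A call takes as long as a camera call.
- bot.find_in(picture, query): "point" ([column, row] in pixels, amid what is visible of it).
- bot.cut_out(picture, query): "pixels" (384x512 bool, what is visible of it) and "point" ([column, row] in pixels, amid what is visible of it).
- bot.pinpoint(picture, query): "point" ([column, row] in pixels: a listed point, or the origin of a listed thing).
The state is a dict: "t": time; "q": joint angles; "joint_vel": joint speeds; "joint_torque": joint torques, N m; "eef_pos": TCP position; "tool_rot": TCP orientation; "contact_force": force on the tool from outside, world axes, zero at the start; "torque": the same for the moment, N m; "gripper_width": opening from 0.0 (shut) to 1.0 (fully open).
Only numpy, scipy, OpenCV 4.12 (cv2) and the standard library are available. Lean on these libraries where they do the work, as an engineer would, in place of code of your own. Each camera call takes 0.05 s, during which the arm holds its last target.

## Working session

There is one attempt and no reset: what is moved stays moved. The work goes in short steps, Python scripts to look and compute and a tool call to move; the robot and the scene stay as the last step left them, time stands still between calls to the robot, and variables do not carry over. Pictures are saved under pics/ and viewed, and the job is handed in when it is done.

Besides the shell and the picture viewer there is one more tool, called after "Request:" as name(argument=value, ...), one argument or row to a line, values as JSON. step_arm: Moves the arm, as the interface text tells. Its arguments: {"type":"object","properties":{"increments":{"type":"array"},"squeeze":{"type":"number"}},"required":["increments"]}

```bash
mkdir -p pics; ls; cat > h.py <<'E'
import numpy as np, cv2
from station import bot
def K(p):
    h=p["pixels"].shape[0]; f=h/2/np.tan(np.radians(p["vertical_fov"])/2); return f
def ray(p,uv,z):
    f=K(p); T=np.array(p["camera_from_world"]); R=T[:3,:3]; c=-R.T@T[:3,3]
    d=R.T@np.array([(uv[0]-p["cx"])/f,(uv[1]-p["cy"])/f,1]); return c+d*(z-c[2])/d[2]
def proj(p,X):
    f=K(p); T=np.array(p["camera_from_world"]); x=T[:3,:3]@np.array(X)+T[:3,3]
    return x[:2]/x[2]*f+[p["cx"],p["cy"]]
def save(p,n): cv2.imwrite("pics/"+n+".png",cv2.cvtColor(p["pixels"],cv2.COLOR_RGB2BGR))
E
python3 - <<'E'
from h import *
np.set_printoptions(precision=4,suppress=True)
Z={"sample_case":0,"plain_case":0,"lock_knob":.034,"plain_knob":.034,"slot_corner":.05,"lock_end":.05,"vial":0,"stopper":0}
for n in ["scene","side","wrist"]:
    p=bot.read_camera(n); save(p,n+"0"); T=np.array(p["camera_from_world"]); print(n,-T[:3,:3].T@T[:3,3],p["vertical_fov"])
    for q in Z:
        for r in bot.pinpoint(p,q)[:2]: print(n,q,round(r["score"],2),np.array(r["point"]),ray(p,r["point"],Z[q]))
print(bot.get_obs())
E
```

```text
pics
scene [1.353  0.2503 0.9989] 49.86817508576978
scene sample_case 0.88 [215.8 158.7] [ 0.5358 -0.1692  0.    ]
scene plain_case 0.85 [323.3 185.5] [0.532  0.1883 0.    ]
scene plain_case 0.67 [227.1 151.4] [ 0.4935 -0.1462  0.    ]
scene lock_knob 0.46 [218.1 142.3] [ 0.4944 -0.1753  0.034 ]
scene plain_knob 0.44 [326.2 178. ] [0.5286 0.1921 0.034 ]
scene slot_corner 0.98 [228.5 151.6] [ 0.5359 -0.1219  0.05  ]
scene lock_end 0.83 [211.7 156. ] [ 0.5703 -0.1646  0.05  ]
scene lock_end 0.23 [217.6 156.2] [ 0.5652 -0.1469  0.05  ]
scene vial 0.64 [266.9 162.1] [ 0.4961 -0.0069  0.    ]
scene stopper 0.49 [260.6 191.7] [0.6177 0.0122 0.    ]
side [ 0.1299 -0.5532  0.6036] 52.52395856484485
side sample_case 0.66 [269.8 276.8] [ 0.5303 -0.1803  0.    ]
side plain_case 0.97 [175.2 195.7] [0.5518 0.1895 0.    ]
side lock_knob 0.79 [260.4 273.9] [ 0.4999 -0.1834  0.034 ]
side plain_knob 0.46 [168.8 189.1] [0.5325 0.1827 0.034 ]
side slot_corner 0.88 [253.9 242.3] [ 0.5409 -0.122   0.05  ]
side lock_end 0.72 [277.6 243.4] [ 0.5741 -0.1583  0.05  ]
side vial 0.82 [209.  244.1] [ 0.5009 -0.0176  0.    ]
side stopper 0.71 [243.3 216.5] [0.623  0.0018 0.    ]
side stopper 0.19 [316.7 207.3] [ 0.7824 -0.0993  0.    ]
wrist [ 0.3523 -0.5797  0.3743] 60.69288533344279
{'t': 1.35, 'q': array([ 1.0189,  0.477 ,  0.0224,  1.5554, -0.0115,  1.1093, -0.0831]), 'joint_vel': array([ 0.0006,  0.0007, -0.0004,  0.001 , -0.0009,  0.0001, -0.0001]), 'joint_torque': array([  0.    , -59.6329,   1.6062, -28.1543,   0.0124,   0.0017,
         0.    ]), 'eef_pos': array([ 0.2898, -0.6096,  0.2313]), 'tool_rot': array([-0.    ,  0.8454, -0.5342,  0.    ]), 'contact_force': array([ 0.1336,  0.2307, -0.6985]), 'torque': array([-0.0025, -0.0345, -0.0391]), 'gripper_width': 0.999213422473238}
```

View images.

```bash
python3 - <<'E'
import cv2
a=cv2.imread('pics/scene0.png')[90:250,140:400];b=cv2.imread('pics/side0.png')[130:330,100:380]
cv2.imwrite('pics/s0z.png',cv2.resize(a,None,fx=3,fy=3,interpolation=2));cv2.imwrite('pics/d0z.png',cv2.resize(b,None,fx=2.8,fy=2.8,interpolation=2))
E
```

```text
(no output)
```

View pics/s0z.png

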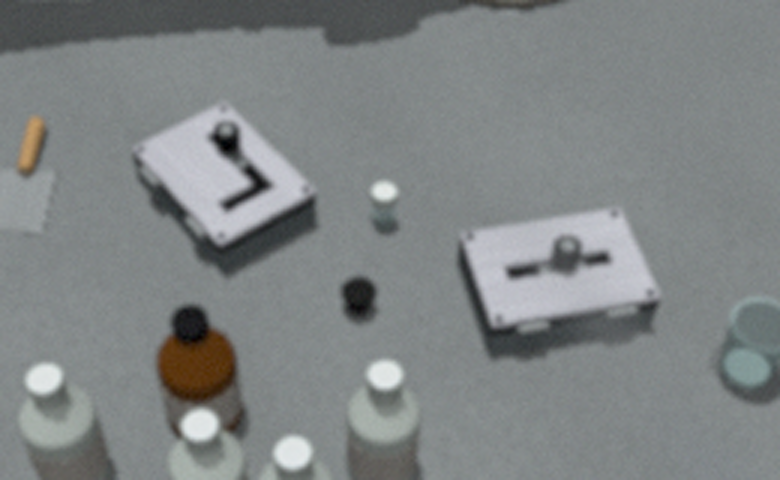

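View pics/d0z.png

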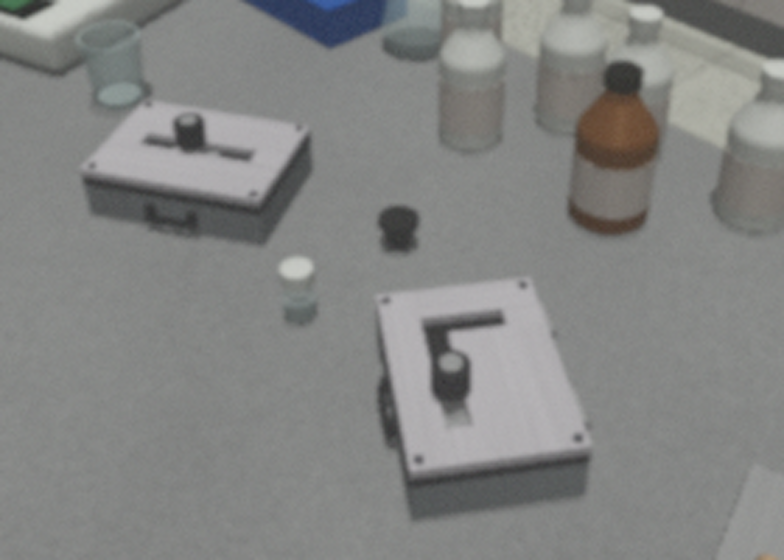

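View pics/scene0.png

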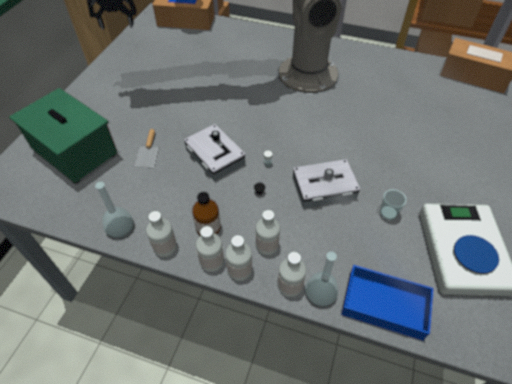

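```bash
cat > fit.py <<'E'
from h import *
from scipy.optimize import least_squares
np.set_printoptions(precision=4,suppress=True)
ps={n:bot.read_camera(n) for n in["scene","side"]}
side=(np.array([(378,297),(533,279),(590,450),(410,472)])/2.8+[100,130])
sc=(np.array([(314,190),(220,245),(135,152),(225,103)])/3+[140,90])
L=np.array([(-.06,.085),(.06,.085),(.06,-.085),(-.06,-.085)])
def w(v,l): c,s=np.cos(v[2]),np.sin(v[2]); return [v[0]+c*l[0]-s*l[1],v[1]+s*l[0]+c*l[1],.05]
def res(v,c=("scene","side")):
    r=[]
    for n,P in(("side",side),("scene",sc)):
        if n in c:
            for uv,l in zip(P,L): r.append((ray(ps[n],uv,.05)-w(v,l))[:2])
    return np.ravel(r)
for c in (("scene",),("side",),("scene","side")):
    s=least_squares(res,[.53,-.17,-.4],args=(c,)); print(c,s.x,s.fun.reshape(-1,2)*1000)
v=s.x
for l in[(-.022,-.045),(-.022,.045),(.022,.045)]: print(l,w(v,l))
for n in ps: 
    m=bot.cut_out(ps[n],"lock_knob")
    for r in m[:2]:
        ys,xs=np.nonzero(r["pixels"]); print(n,r["score"],r["point"],xs.min(),xs.max(),ys.min(),ys.max(),len(xs))
        # top centre assumption and mid
        for z in(.066,):
            k=ray(ps[n],r["point"],z); d=k[:2]-v[:2];c,s_=np.cos(v[2]),np.sin(v[2]); print(k, "local",c*d[0]+s_*d[1],-s_*d[0]+c*d[1])
E
python3 fit.py
```

```text
('scene',) [ 0.5313 -0.1719 -0.5779] [[-1.0016 -3.3951]
 [ 0.0124 -1.6844]
 [ 1.0746  4.2667]
 [-0.0854  0.8128]]
('side',) [ 0.5271 -0.183  -0.6067] [[-1.0045 -1.4736]
 [ 0.5218 -0.1018]
 [-0.9273  1.2483]
 [ 1.4099  0.327 ]]
('scene', 'side') [ 0.5292 -0.1775 -0.5924] [[-1.6273 -7.028 ]
 [-1.0718 -7.0765]
 [-4.5331 -4.3512]
 [-1.2252 -3.8521]
 [-0.3955  2.1372]
 [ 1.5797  5.2988]
 [ 4.6972  9.8882]
 [ 2.5761  4.9835]]
(-0.022, -0.045) [np.float64(0.48582175425474955), np.float64(-0.20251987401716662), 0.05]
(-0.022, 0.045) [np.float64(0.5360710042673068), np.float64(-0.12785386519671663), 0.05]
(0.022, 0.045) [np.float64(0.5725743863573046), np.float64(-0.1524201652028557), 0.05]
scene 0.65 [215.1, 136.8] 211 221 130 145 103
[ 0.5033 -0.1795  0.066 ] local -0.02040111345853442 -0.01611641642697459
scene 0.61 [259.3, 185.1] 253 264 182 194 122
[0.6446 0.0167 0.066 ] local -0.012680717429004493 0.2255372998385265
side 0.84 [258.8, 267.0] 253 268 255 282 336
[ 0.489  -0.1898  0.066 ] local -0.02648410199517011 -0.03266831967334579
side 0.23 [271.0, 272.9] 234 309 229 314 4896
[ 0.495 -0.216  0.066] local -0.0069261256175700454 -0.05104650580087529
```

Request:
step_arm(
  increments=[
    [0,0,0,0,0,-7.65,1],
    [0,0,0,0,0,-7.65,1],
    [0,0,0,0,0,-7.65,1],
    [0,0,0,0,0,-7.65,1],
    [-0.4,-4,0,0,0,0,1],
    [-0.4,-4,0,0,0,0,1],
    [-0.4,-4,0,0,0,0,1],
    [-0.4,-4,0,0,0,0,1],
    [-0.4,-4,0,0,0,0,1],
    [-0.4,-4,0,0,0,0,1],
    [-0.4,-4,0,0,0,0,1],
    [-0.4,-4,0,0,0,0,1],
    [-0.4,-4,0,0,0,0,1],
    [-0.4,-4,0,0,0,0,1],
    [-0.4,-4,0,0,0,0,1],
    [0,0,0,0,0,0,1],
    [0,0,0,0,0,0,1],
  ],
)

```text
t: 3.25
eef_pos: [0.4997, -0.2193, 0.2314]
tool_rot: [0.0, 0.957, -0.291, 0.0]
contact_force: [0.3, -0.7, -0.0]
gripper_width: -0.003
```

```bash
python3 - <<'E'
from h import *
np.set_printoptions(precision=4,suppress=True)
Z={"sample_case":0,"lock_knob":.034,"slot_corner":.05,"lock_end":.05}
p=bot.read_camera("wrist"); save(p,"wrist1"); T=np.array(p["camera_from_world"]); print(-T[:3,:3].T@T[:3,3],T[:3,:3],p["cx"],p["cy"])
for q in Z:
    for r in bot.pinpoint(p,q)[:2]: print(q,round(r["score"],2),np.array(r["point"]),ray(p,r["point"],Z[q]))
o=bot.get_obs();print(o["t"],o["eef_pos"],o["tool_rot"],o["contact_force"],o["gripper_width"])
E
```

```text
[ 0.538  -0.1614  0.3744] [[ 0.8306 -0.5568 -0.0004]
 [-0.5353 -0.7987  0.2747]
 [-0.1533 -0.228  -0.9615]] 257.47297684476723 190.53741287793204
sample_case 0.56 [258.1 114.6] [ 0.5279 -0.1775  0.    ]
sample_case 0.35 [233.7  63.6] [ 0.5358 -0.1188  0.    ]
lock_knob 0.6 [238.3 136.9] [ 0.4994 -0.1833  0.034 ]
lock_knob 0.23 [281.6  67.1] [ 0.573  -0.1513  0.034 ]
slot_corner 0.98 [234.7  63.9] [ 0.5368 -0.1252  0.05  ]
lock_end 0.75 [281.4  68.1] [ 0.5707 -0.1524  0.05  ]
3.5 [ 0.4986 -0.2215  0.2313] [ 0.0002  0.956  -0.2933 -0.0001] [ 0.4944 -0.2453  0.2372] 0.00047616520236530785
```

View pics/wrist1.png

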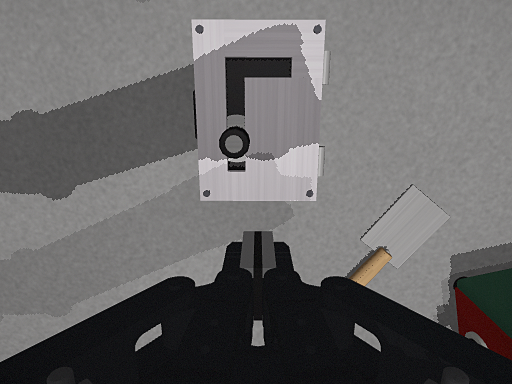

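```bash
cat > f2.py <<'E'
from h import *
from scipy.optimize import least_squares
np.set_printoptions(precision=4,suppress=True)
p=bot.read_camera("wrist"); save(p,"wrist2")
uv=[(192,20),(325,19),(316,201),(204,202),(226,57.5),(292,57.5),(292,77)]
L=np.array([(-.06,.085),(.06,.085),(.06,-.085),(-.06,-.085),(-.031,.054),(.031,.054),(.031,.036)])
W=np.array([ray(p,u,.05)[:2] for u in uv])
def f(v):
    c,s=np.cos(v[2]),np.sin(v[2]); return (v[:2]+L@np.array([[c,s],[-s,c]])-W).ravel()
s=least_squares(f,[.53,-.17,-.6]);v=s.x;print(v,s.fun.reshape(-1,2)*1000)
R=np.array([[np.cos(v[2]),-np.sin(v[2])],[np.sin(v[2]),np.cos(v[2])]])
for l in[(-.022,.045),(.022,.045)]: print(v[:2]+R@l)
k=ray(p,(234,143.5),.078)[:2];print("knob",k,R.T@(k-v[:2]))
o=bot.get_obs();e=o["eef_pos"];print(o["t"],e,"tcp local",R.T@(e[:2]-v[:2]), "toolyaw",np.arctan2(*(lambda q:(2*q[1]*q[2],q[1]**2-q[2]**2))(o["tool_rot"])))
E
python3 f2.py
```

```text
[ 0.5279 -0.1805 -0.5864] [[-0.6808 -0.3074]
 [ 0.309  -0.6172]
 [ 1.7963 -0.5746]
 [-1.2665  1.5245]
 [-0.6445  0.3359]
 [ 0.6589  0.1401]
 [-0.1725 -0.5013]]
[ 0.5344 -0.1309]
[ 0.5711 -0.1552]
knob [ 0.4968 -0.1855] [-0.0231 -0.0213]
3.55 [ 0.4987 -0.2213  0.2313] tcp local [-0.0017 -0.0502] toolyaw -0.5950924431283541
```

Request:
step_arm(
  increments=[
    [-1.0,0.8,0,0,0,-0.5,1],
    [-1.0,0.8,0,0,0,0,1],
    [0,0,3,0,0,0,1],
    [0,0,4,0,0,0,1],
    [0,0,4,0,0,0,1],
    [0,0,3,0,0,0,1],
    [0,0,2,0,0,0,1],
    [0,0,0.9,0,0,0,1],
    [0,0,0,0,0,0,1],
    [0,0,0,0,0,0,1],
  ],
)

```text
t: 4.55
eef_pos: [0.474, -0.2228, 0.0633]
tool_rot: [0.0, 0.958, -0.288, 0.001]
contact_force: [0.1, -0.4, 0.1]
gripper_width: 0.004
```

```bash
cat > st.py <<'E'
from h import *
import sys
np.set_printoptions(precision=4,suppress=True)
v=np.array([.5279,-.1805,-.5864]);R=np.array([[np.cos(v[2]),-np.sin(v[2])],[np.sin(v[2]),np.cos(v[2])]])
if len(sys.argv)>1:
    p=bot.read_camera("wrist"); save(p,sys.argv[1])
o=bot.get_obs();e=o["eef_pos"];q=o["tool_rot"]
print(o["t"],e,"local",R.T@(e[:2]-v[:2]),"yawerr",np.arctan2(2*q[1]*q[2],q[1]**2-q[2]**2)-v[2],"F local",R.T@o["contact_force"][:2],o["contact_force"][2])
E
python3 st.py w3
```

```text
4.6 [ 0.4743 -0.2229  0.0636] local [-0.0212 -0.0649] yawerr 0.0017509871817020795 F local [ 0.5757 -0.5861] 0.20684512455404133
```

View pics/w3.png

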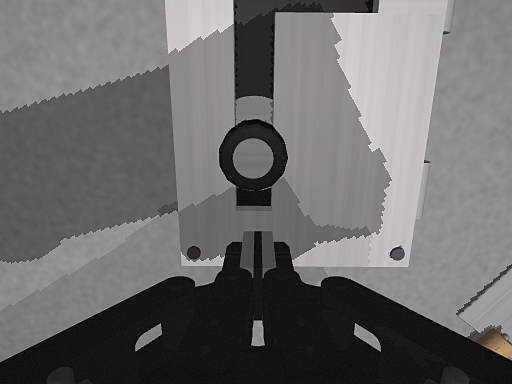

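Request:
step_arm(
  increments=[
    [0,-0.6,0,0,0,0,1],
    [0,-0.6,0,0,0,0,1],
    [0,-0.4,0,0,0,0,1],
    [0,-0.4,0,0,0,0,1],
    [0,-0.6,0,0,0,0,1],
    [0,-0.6,0,0,0,0,1],
    [0,-0.6,0,0,0,0,1],
    [0,-0.6,0,0,0,0,1],
    [0,-0.6,0,0,0,0,1],
    [0,-0.6,0,0,0,0,1],
    [0,-0.6,0,0,0,0,1],
    [0,-0.5,0,0,0,0,1],
    [0,-0.5,0,0,0,0,1],
    [0,0,0,0,0,0,1],
    [0,0,0,0,0,0,1],
  ],
)

```text
t: 6.1
eef_pos: [0.5134, -0.1623, 0.0623]
tool_rot: [0.0, 0.958, -0.288, -0.0]
contact_force: [0.0, -0.3, -0.5]
gripper_width: 0.0
```

```bash
python3 st.py w4
```

```text
6.15 [ 0.5133 -0.1625  0.0623] local [-0.0221  0.0069] yawerr 0.001937559811622247 F local [ 0.9173 -0.0737] -0.15097358881350392
```

View pics/w4.png

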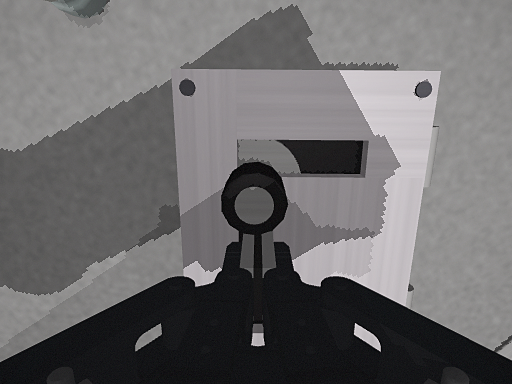

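```bash
cat > kn.py <<'E'
from h import *
import sys
v=np.array([.5279,-.1805,-.5864]);R=np.array([[np.cos(v[2]),-np.sin(v[2])],[np.sin(v[2]),np.cos(v[2])]])
p=bot.read_camera("wrist")
for z,a in ((.078,(float(sys.argv[1]),float(sys.argv[2]))),):
    print(R.T@(ray(p,a,z)[:2]-v[:2]))
e=bot.get_obs()["eef_pos"]; print(R.T@(e[:2]-v[:2]))
for u,z in (((237,140),.05),((367,140),.05),((182,71),.05),((440,71),.05)): print(R.T@(ray(p,u,z)[:2]-v[:2]))
E
python3 kn.py 253.5 206
```

```text
[-0.02421674  0.03337015]
[-0.02212101  0.00678573]
[-0.03230747  0.05671587]
[0.02898905 0.05683134]
[-0.05636554  0.08732489]
[0.05865327 0.08752647]
```

Request:
step_arm(
  increments=[
    [0,-0.4,0,0,0,0,1],
    [0,-0.4,0,0,0,0,1],
    [0,-0.3,0,0,0,0,1],
    [0,-0.2,0,0,0,0,1],
    [0,0,0,0,0,0,1],
    [0,0,0,0,0,0,1],
  ],
)

```text
t: 6.8
eef_pos: [0.5206, -0.1514, 0.0623]
tool_rot: [0.0, 0.958, -0.288, 0.0]
contact_force: [0.2, 0.9, -0.1]
gripper_width: 0.003
```

```bash
python3 st.py w5
```

```text
6.85 [ 0.5205 -0.1515  0.0623] local [-0.0222  0.02  ] yawerr 0.0020476016150279275 F local [-0.5004  0.278 ] 0.3388002297787704
```

View pics/w5.png

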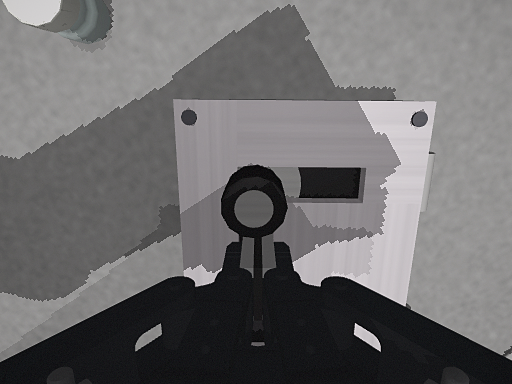

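Request:
step_arm(
  increments=[
    [0,-0.1,0,0,0,0,1],
    [0,0,0,0,0,0,1],
  ],
)

```text
t: 7.05
eef_pos: [0.5212, -0.1506, 0.0623]
tool_rot: [-0.0, 0.958, -0.288, 0.0]
contact_force: [0.6, -0.8, 0.4]
gripper_width: 0.002
```

```bash
python3 st.py
```

```text
7.05 [ 0.5212 -0.1506  0.0623] local [-0.0221  0.0212] yawerr 0.0021144005399263976 F local [ 0.9219 -0.3599] 0.3677306675219089
```

Request:
step_arm(
  increments=[
    [0,-0.1,0,0,0,0,1],
    [0,0,0,0,0,0,1],
  ],
)

```text
t: 7.25
eef_pos: [0.5218, -0.1497, 0.0623]
tool_rot: [-0.0, 0.958, -0.288, 0.0]
contact_force: [0.2, 0.2, 0.1]
gripper_width: -0.0
```

```bash
python3 st.py
```

```text
7.25 [ 0.5218 -0.1497  0.0623] local [-0.0221  0.0223] yawerr 0.002270525659693101 F local [0.0225 0.2899] 0.10185645307203167
```

Request:
step_arm(
  increments=[
    [0,-0.1,0,0,0,0,1],
    [0,0,0,0,0,0,1],
  ],
)

```text
t: 7.45
eef_pos: [0.5223, -0.1488, 0.0623]
tool_rot: [-0.0, 0.958, -0.288, 0.0]
contact_force: [0.1, 0.5, 0.4]
gripper_width: 0.003
```

```bash
python3 st.py w6; python3 - <<'E'
import cv2
a=cv2.imread('pics/w6.png')[80:300,150:460];cv2.imwrite('pics/w6z.png',cv2.resize(a,None,fx=2.5,fy=2.5,interpolation=2))
E
```

```text
7.5 [ 0.5223 -0.1489  0.0623] local [-0.0222  0.0232] yawerr 0.002282650088879068 F local [0.4402 0.095 ] -1.431020445555959
```

View pics/w6z.png

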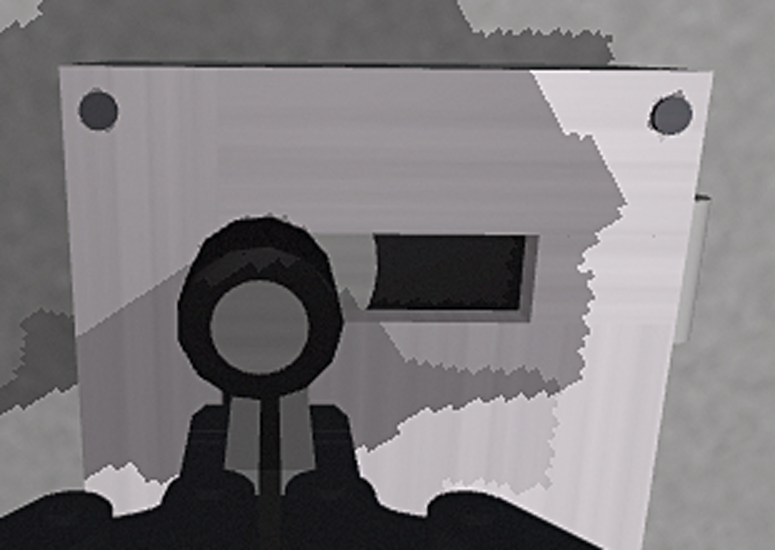

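```bash
python3 - <<'E'
from h import *
v=np.array([.5279,-.1805,-.5864]);R=np.array([[np.cos(v[2]),-np.sin(v[2])],[np.sin(v[2]),np.cos(v[2])]])
p=bot.read_camera("wrist")
for u,z in (((254,210.8),.078),((340,173.2),.05),((340,208.8),.05),((365,173.2),.05),((174,106.5),.05),((435,108.5),.05)): print(u,R.T@(ray(p,u,z)[:2]-v[:2]))
E
```

```text
(254, 210.8) [-0.02405186  0.04763987]
(340, 173.2) [0.01737661 0.05714596]
(340, 208.8) [0.01867717 0.03889692]
(365, 173.2) [0.02950277 0.05717359]
(174, 106.5) [-0.06104226  0.08833391]
(435, 108.5) [0.05885725 0.08770295]
```

Request:
step_arm(
  increments=[
    [0,-0.1,0,0,0,0,1],
    [0,0,0,0,0,0,1],
    [0,1.0,0,0,0,0,1],
    [0,1.0,0,0,0,0,1],
    [-1.3,0,0,0,0,0,1],
    [-1.3,0,0,0,0,0,1],
    [-1.5,0,0,0,0,0,1],
    [0,-1.5,0,0,0,0,1],
    [0,-1.5,0,0,0,0,1],
    [0,-1.4,0,0,0,0,1],
    [0,0,0,0,0,0,1],
    [0,0,0,0,0,0,1],
  ],
)

```text
t: 8.75
eef_pos: [0.5023, -0.1049, 0.0622]
tool_rot: [-0.0, 0.958, -0.287, 0.0]
contact_force: [-0.3, 0.0, -0.5]
gripper_width: -0.002
```

```bash
python3 st.py w7
```

```text
8.8 [ 0.5018 -0.1056  0.0621] local [-0.0632  0.0479] yawerr 0.002374562530508495 F local [-0.0175 -0.6368] 0.17367867843439405
```

View pics/w7.png

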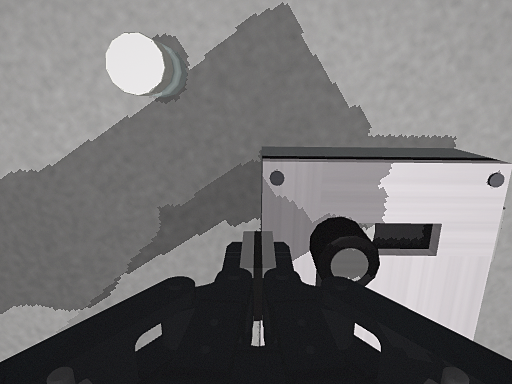

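Request:
step_arm(
  increments=[
    [0.5,0,0,0,0,0,1],
    [0.4,0,0,0,0,0,1],
    [0.3,0,0,0,0,0,1],
    [0.3,0,0,0,0,0,1],
    [0.3,0,0,0,0,0,1],
    [0.4,0,0,0,0,0,1],
    [0.4,0,0,0,0,0,1],
    [0,0,0,0,0,0,1],
  ],
)

```text
t: 9.6
eef_pos: [0.5242, -0.1202, 0.0624]
tool_rot: [-0.0, 0.958, -0.288, 0.0]
contact_force: [0.0, -0.0, -0.6]
gripper_width: 0.001
```

```bash
python3 st.py w8
```

```text
9.65 [ 0.5238 -0.12    0.0623] local [-0.0369  0.0481] yawerr 0.0019154546551725105 F local [-0.4477  0.2083] -0.49974301095125195
```

View pics/w8.png

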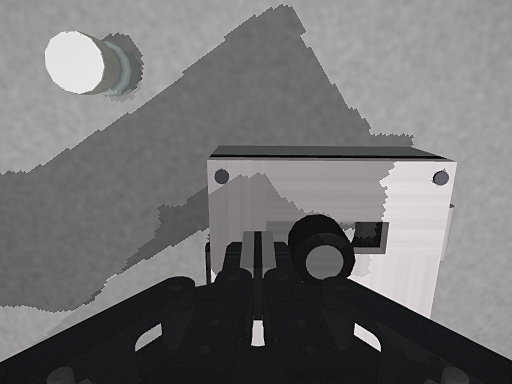

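Request:
step_arm(
  increments=[
    [0.4,0,0,0,0,0,1],
    [0.5,0,0,0,0,0,1],
    [0.5,0,0,0,0,0,1],
    [0.4,0,0,0,0,0,1],
    [0.3,0,0,0,0,0,1],
    [0.2,0,0,0,0,0,1],
    [0,0,0,0,0,0,1],
    [0,0,0,0,0,0,1],
  ],
)

```text
t: 10.45
eef_pos: [0.5426, -0.1324, 0.0623]
tool_rot: [-0.0, 0.958, -0.288, -0.0]
contact_force: [0.3, 1.2, 0.5]
gripper_width: 0.003
```

```bash
python3 st.py w9
```

```text
10.5 [ 0.5426 -0.1324  0.0623] local [-0.0144  0.0482] yawerr 0.002365222330680705 F local [-0.2133  0.1052] -1.2428820215729148
```

View pics/w9.png

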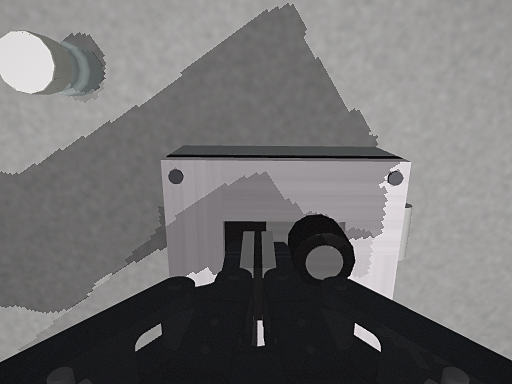

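Request:
step_arm(
  increments=[
    [0.2,0,0,0,0,0,1],
    [0.2,0,0,0,0,0,1],
    [0,0,0,0,0,0,1],
  ],
)

```text
t: 10.8
eef_pos: [0.5464, -0.1349, 0.0624]
tool_rot: [0.0, 0.958, -0.288, 0.0]
contact_force: [0.8, -0.7, -0.3]
gripper_width: -0.002
```

```bash
python3 st.py
```

```text
10.8 [ 0.5464 -0.1349  0.0624] local [-0.0098  0.0482] yawerr 0.0019811688133781757 F local [ 1.0571 -0.094 ] -0.2543415183423855
```

Request:
step_arm(
  increments=[
    [0.1,0,0,0,0,0,1],
    [0,0,0,0,0,0,1],
  ],
)

```text
t: 11.0
eef_pos: [0.547, -0.1353, 0.0623]
tool_rot: [0.0, 0.958, -0.288, 0.0]
contact_force: [-0.5, -0.2, -0.0]
gripper_width: 0.002
```

```bash
python3 st.py
```

```text
11.0 [ 0.547  -0.1353  0.0623] local [-0.0091  0.0482] yawerr 0.0021890372118403834 F local [-0.2756 -0.4025] -0.027957153612355016
```

Request:
step_arm(
  increments=[
    [0.1,0,0,0,0,0,1],
    [0,0,0,0,0,0,1],
  ],
)

```text
t: 11.2
eef_pos: [0.5478, -0.1358, 0.0623]
tool_rot: [-0.0, 0.958, -0.288, 0.0]
contact_force: [-0.7, -0.5, -0.3]
gripper_width: 0.002
```

```bash
python3 st.py w10
```

```text
11.25 [ 0.5478 -0.1359  0.0623] local [-0.0082  0.0482] yawerr 0.0021109445933914506 F local [-0.4112  0.0778] -0.245328755488028
```

View pics/w10.png

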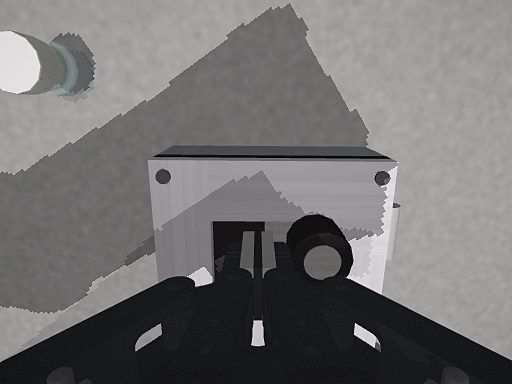

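Request:
step_arm(
  increments=[
    [0.1,0,0,0,0,0,1],
    [0,0,0,0,0,0,1],
  ],
)

```text
t: 11.45
eef_pos: [0.5487, -0.1364, 0.0623]
tool_rot: [0.0, 0.958, -0.288, 0.0]
contact_force: [0.4, -0.2, -0.1]
gripper_width: 0.001
```

```bash
python3 st.py
```

```text
11.45 [ 0.5487 -0.1364  0.0623] local [-0.0071  0.0482] yawerr 0.0021177258134111865 F local [0.4666 0.0713] -0.11092993607401908
```

Request:
step_arm(
  increments=[
    [0.1,0,0,0,0,0,1],
    [0,0,0,0,0,0,1],
  ],
)

```text
t: 11.65
eef_pos: [0.5495, -0.137, 0.0623]
tool_rot: [0.0, 0.958, -0.288, 0.0]
contact_force: [0.5, 0.7, -0.7]
gripper_width: 0.001
```

```bash
python3 st.py; python3 - <<'E'
from h import *
v=np.array([.5279,-.1805,-.5864]);R=np.array([[np.cos(v[2]),-np.sin(v[2])],[np.sin(v[2]),np.cos(v[2])]])
p=bot.read_camera("wrist");save(p,"w11")
for q,z in(("lock_end",.05),("lock_knob",.034)):
  for r in bot.pinpoint(p,q)[:2]: print(q,r["score"],r["point"],R.T@(ray(p,r["point"],z)[:2]-v[:2]))
E
```

```text
11.65 [ 0.5495 -0.137   0.0623] local [-0.0061  0.0482] yawerr 0.002080339116748986 F local [0.0163 0.8189] -0.6529770683558214
lock_knob 0.94 [308.0, 226.6] [0.0218492  0.04766778]
lock_knob 0.47 [224.2, 232.0] [-0.02523936  0.04429937]
```

View pics/w11.png

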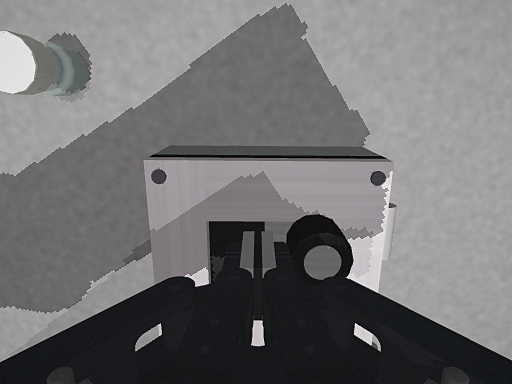

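Request:
step_arm(
  increments=[
    [0.1,0,0,0,0,0,1],
    [0,0,0,0,0,0,1],
  ],
)

```text
t: 12.0
eef_pos: [0.5503, -0.1375, 0.0623]
tool_rot: [-0.0, 0.958, -0.288, 0.0]
contact_force: [-0.0, 0.1, 0.1]
gripper_width: -0.0
```

```bash
python3 st.py
```

```text
12.0 [ 0.5503 -0.1375  0.0623] local [-0.0051  0.0482] yawerr 0.0021201163618359553 F local [-0.0968  0.0801] 0.1406389230398868
```

Request:
step_arm(
  increments=[
    [0.05,0,0,0,0,0,1],
    [0,0,0,0,0,0,1],
  ],
)

```text
t: 12.2
eef_pos: [0.5507, -0.1377, 0.0623]
tool_rot: [-0.0, 0.958, -0.288, 0.0]
contact_force: [-0.4, -0.6, -0.3]
gripper_width: 0.002
```

```bash
python3 st.py
```

```text
12.2 [ 0.5507 -0.1377  0.0623] local [-0.0047  0.0482] yawerr 0.002130509427768268 F local [ 0.0034 -0.7038] -0.3089415226515744
```

Request:
step_arm(
  increments=[
    [0.05,0,0,0,0,0,1],
    [0,0,0,0,0,0,1],
  ],
)

```text
t: 12.4
eef_pos: [0.5508, -0.1379, 0.0623]
tool_rot: [-0.0, 0.958, -0.288, -0.0]
contact_force: [-1.9, 0.6, 1.3]
gripper_width: 0.0
```

Request:
step_arm(
  increments=[
    [0.05,0,0,0,0,0,1],
    [0,0,0,0,0,0,1],
  ],
)

```text
t: 12.6
eef_pos: [0.551, -0.1379, 0.0622]
tool_rot: [-0.0, 0.958, -0.288, -0.001]
contact_force: [-2.8, 1.3, 2.0]
gripper_width: -0.0
```

```bash
python3 st.py w12
```

```text
12.65 [ 0.551  -0.1379  0.0622] local [-0.0043  0.0482] yawerr 0.002429632296746753 F local [-4.1597 -0.2616] 2.4378494108987474
```

View pics/w12.png

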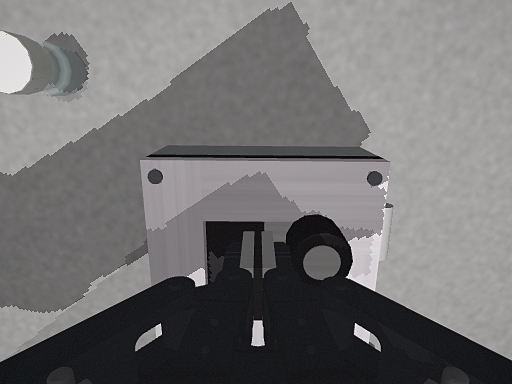

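Request:
step_arm(
  increments=[
    [0.05,0,0,0,0,0,1],
    [0,0,0,0,0,0,1],
  ],
)

```text
t: 12.85
eef_pos: [0.5512, -0.138, 0.0622]
tool_rot: [-0.0, 0.958, -0.288, -0.001]
contact_force: [-5.1, 2.0, 3.6]
gripper_width: 0.0
```

Request:
step_arm(
  increments=[
    [-0.5,0,0,0,0,0,1],
    [-1,0,0,0,0,0,1],
    [0,0,-2,0,0,0,1],
    [0,0,-4,0,0,0,1],
    [0,0,-4,0,0,0,1],
    [0,4,-3,0,0,0,1],
    [0,4,0,0,0,0,1],
    [0,2,0,0,0,0,1],
    [0,0,0,0,0,0,1],
    [0,0,0,0,0,0,1],
  ],
)

```text
t: 13.85
eef_pos: [0.4841, -0.2135, 0.1924]
tool_rot: [-0.0, 0.958, -0.288, 0.0]
contact_force: [-0.2, 0.0, 0.4]
gripper_width: 0.002
```

```bash
python3 st.py w13; python3 - <<'E'
from h import *
for n in("scene","side"): save(bot.read_camera(n),n+"9")
E
```

```text
13.9 [ 0.4847 -0.2127  0.1923] local [-0.0182 -0.0507] yawerr 0.0031599087242959456 F local [-0.9228  0.4073] -0.0850718315141298
```

View pics/w13.png

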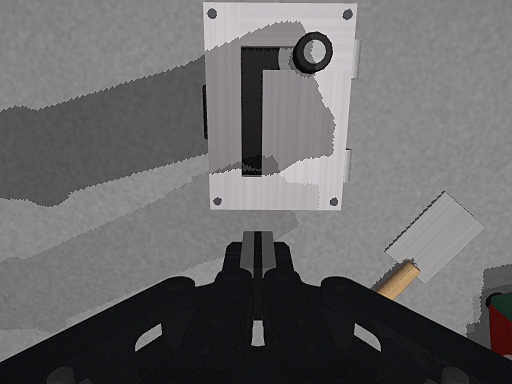

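View pics/side9.png

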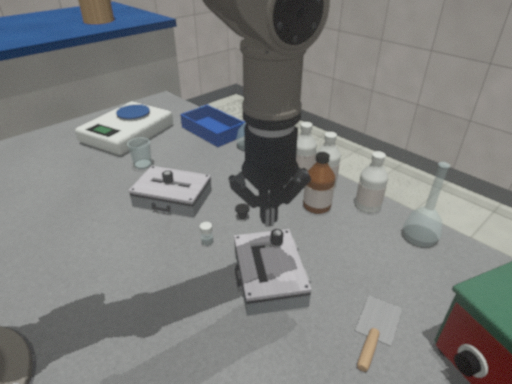

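```bash
python3 - <<'E'
from h import *
p=bot.read_camera("wrist")
uv=np.array([(203,3),(357,3),(341,210),(210,209.5)],float)
L=np.array([(-.06,.085),(.06,.085),(.06,-.085),(-.06,-.085)])
W=np.array([ray(p,u,.05)[:2] for u in uv])
M,_=cv2.estimateAffinePartial2D(W,L)
print(np.hypot(*M[0,:2]),M@np.r_[ray(p,(315,51),.078)[:2],1],(W@M[:,:2].T+M[:,2]-L)*1000)
o=bot.get_obs();print(o["t"],o["joint_vel"].max())
bot.hand_in()
E
```

```text
0.9996126782470682 [0.02459709 0.04697115] [[ 0.24722436 -0.27431637]
 [-0.05258127  0.22328859]
 [ 0.1223548   0.05243805]
 [-0.31696739 -0.00138811]]
14.05 0.0028941969502435183
the job is handed in; nothing more can be done
```

The sample case is locked, and I handed the job in at about 14 s, with the shut gripper raised clear of everything.

**What I did:** I pushed the lock knob with the shut fingertips along the long leg to the corner. I then moved round to its other side and pushed it along the short leg until it met the end stop. The wrist force read about 6.5 N there (5.5 N of it horizontal) and under 1.5 N on the earlier pushes. I did not squeeze or lift anything.

**Last checks:**
- **Knob position:** the final wrist picture puts it at about (+24.6, +47.0) mm in the case frame. That is within about 1 mm of the end stop at +24 mm, which is the home end plus the 2 mm of play.
- **Other things:** in the last side picture the plain case, its knob, the vial, stopper and bottles look undisturbed. I judged that by eye and did not measure it.

**Disagreements:**
- The scene and side cameras differed by about 11 mm on where the case stands. I used the wrist camera instead, and its own readings shifted by 2–3 mm from close up.
- At the corner I did not feel the wall. I judged the corner reached from the wrist picture, which put the knob within about 0.5 mm of the short leg's centre line, and then pushed about 1 mm further.

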